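# Reverse a row of painted levelling feet from drying rack to carry rack

### The arm

A 6-joint arm with a two-finger parallel gripper is mounted at the origin on the work surface. World frame = base frame: x ahead of the robot, y to its left, z up, the work surface at z = 0. Lengths are in mm, angles in rad, forces in N, time in s.
With the tool pointing down it reaches from about 425 to 925 mm from the base axis. Payload 12.5 kg.
Tool frame: the origin (TCP) lies on the centre line of the jaws, within the pads' length; the fingertips stand 19 mm ahead of it and the grasp point (between the pads) is the TCP; z points along the fingers, y is the direction in which the jaws open and shut (so a half turn about z gives the same grasp; the last joint's range is limited). The gripper opens to 85 mm and grips with 20 to 120 N. Pads are 22 mm wide; open, the fingers measure 114 mm over their backs; the gripper's body (76 mm by 85 mm) begins 54 mm behind the grasp point. The pads swing forward as they close: fully open they stand 13 mm farther back than shut.
Start: joints at [-1.379, 0.491, 1.559, -0, 1.092, -0.106], TCP at [183.408, -597.498, 250.327] pointing down, gripper open.
Joint ranges: [-3.1, 3.1], [-0.84, 2.19], [0.05, 2.79], [-1.13, 4.28], [0.06, 2.93], [-2.69, 2.69]. Speed limits (rad/s): [2.22, 2.22, 2.79, 3.14, 3.14, 3.14].

### API

Orientations are given as a unit quaternion [w, x, y, z].
In Python, from cell import bot, imaging, job gives the robot as it stands. The module is installed in compiled form; this text tells all that it offers.
- The arm moves only by the tool move_arm, never from a script. Its argument "increments" is a list of rows, each a list of 7 numbers: the shift along the tool's x, y, z in mm, then the turn, a rotation vector about the tool's x, y, z in degrees, then the finger opening in mm, from 0 to 85.4. In form: [[x, y, z, ax, ay, az, claw], ...]. A call has 1 to 12 rows; each row is the pose to reach, as a shift and turn from the pose measured when the call began, along the tool's axes at that moment; what a row does not reach only later rows make up. A row lasts 1/10 s, in which the tool goes at most 50 mm and 8.59 degrees, less where a joint would pass 70% of its speed; a pose out of reach is approached as far as the arm can. A call with a gripper value outside its range is refused whole. The fingers move at their own pace and stop on an object; the grip force is fixed at half the most. Time passes only in rows, so rows that repeat a pose let the fingers close. It gives the time, the measured TCP pose, the force and the opening at its end, in the units of the state.
- bot.sense(): the state, without advancing time (a new reading comes with each control period).
- imaging.grab_frame(name): name is "scene" or "top" or "wrist"; returns the picture (480x640x3 uint8, red, green, blue); there is no depth.
- imaging.camera_model(name): a dict with "fov_y" (degrees; the focal length in pixels is half the picture's height over the tangent of half this angle, whatever the lens; pixels are square), "cx", "cy" (the principal point, pixels), "k1" (the pictures are not rectified: a ray, as slopes to the right and down, at radius r is drawn at 1 + k1 r^2 times it, then the intrinsics apply), "world_from_camera" (4x4, takes a point from camera to world coordinates). Camera axes: x right, y up, looking along -z (the intrinsics and any distortion apply to the point x, -y, -z); pixel columns grow to the right and rows downward; lengths in mm; the calibration is good to about 2 mm. A picture is of the moment at which its call begins: read the wrist's pose just before it. camera_model takes no time and is no camera call; for the wrist camera it gives the pose at the moment of the call.
- job.finish_job(): hands the job in, once; it reports no verdict.
The state is a dict: "time_s": time; "joints": joint angles; "dq": joint speeds; "tau": joint torques, N m; "tcp_pos": TCP position; "ee_rot": TCP orientation; "force": force on the tool from outside, world axes, zero at the start; "ft_torque": the same for the moment, N m; "opening": finger opening in mm.
Only numpy, scipy, OpenCV 4.12 (cv2) and the standard library are available. Lean on these libraries where they do the work, as an engineer would, in place of code of your own. Each camera call takes 0.05 s, during which the arm holds its last target.

### The job

The painted levelling feet are dry: move all four from the drying rack into the pockets of the carry rack in reverse order, so that the foot nearest the white end of the drying rack goes into the pocket farthest from the white end of the carry rack, the next one beside it, and so on. Each must stand upright, seated flat in its own pocket; do not tip any foot over or let two feet knock together.

Things in the scene. Friction and masses are not known exactly. Their poses are not given: they have to be found in the camera images.
- foot_yellow: yellow-painted steel machine levelling foot, loose, 0.25 kg, standing upright, 85 mm high: round yellow base 46 mm in diameter, 12 mm thick at the rim and coned up to 22 mm height, a bare steel nut 26 mm in diameter from 22 to 31 mm height, then a bare round steel stem 18 mm in diameter from 31 to 85 mm height, which is where to grip it from above. Origin: centre of its underside; z points up the stem. At the start it stands on the yellow drip plate.
- foot_blue: blue-painted steel machine levelling foot, loose, 0.25 kg, standing upright, 85 mm high: round blue base 46 mm in diameter, 12 mm thick at the rim and coned up to 22 mm height, a bare steel nut 26 mm in diameter from 22 to 31 mm height, then a bare round steel stem 18 mm in diameter from 31 to 85 mm height, which is where to grip it from above. Origin: centre of its underside; z points up the stem. At the start it stands on the blue drip plate.
- foot_red: red-painted steel machine levelling foot, loose, 0.25 kg, standing upright, 85 mm high: round red base 46 mm in diameter, 12 mm thick at the rim and coned up to 22 mm height, a bare steel nut 26 mm in diameter from 22 to 31 mm height, then a bare round steel stem 18 mm in diameter from 31 to 85 mm height, which is where to grip it from above. Origin: centre of its underside; z points up the stem. At the start it stands on the red drip plate.
- foot_green: green-painted steel machine levelling foot, loose, 0.25 kg, standing upright, 85 mm high: round green base 46 mm in diameter, 12 mm thick at the rim and coned up to 22 mm height, a bare steel nut 26 mm in diameter from 22 to 31 mm height, then a bare round steel stem 18 mm in diameter from 31 to 85 mm height, which is where to grip it from above. Origin: centre of its underside; z points up the stem. At the start it stands on the green drip plate.
- plate_yellow: fixed yellow square drip plate, 66 x 66 mm, 3 mm thick, on the drying rack; it marks the place where the yellow foot started. Origin: centre of its underside, 25 mm above the table; axes parallel to those of the drying rack.
- plate_blue: fixed blue square drip plate, 66 x 66 mm, 3 mm thick, on the drying rack; it marks the place where the blue foot started. Origin: centre of its underside, 25 mm above the table; axes parallel to those of the drying rack.
- plate_red: fixed red square drip plate, 66 x 66 mm, 3 mm thick, on the drying rack; it marks the place where the red foot started. Origin: centre of its underside, 25 mm above the table; axes parallel to those of the drying rack.
- plate_green: fixed green square drip plate, 66 x 66 mm, 3 mm thick, on the drying rack; it marks the place where the green foot started. Origin: centre of its underside, 25 mm above the table; axes parallel to those of the drying rack.
- drying_rack: drying rack, fixed: two low steel rails, 352 mm long over all, 84 mm wide, carrying the four drip plates in a row at y = -114, -38, 38 and 114 mm (their tops 28 mm above the table); a white block closes the end at +y and a black block the end at -y (each 26 mm long, the full width of the rack, 28 mm high). Origin: centre of its underside, on the table; y runs along the row towards the white end, x across it.
- carry_rack: carry rack, fixed: wooden board 352 mm long over all, 84 mm wide, 28 mm high, with four empty round pockets in a row at y = -114, -38, 38 and 114 mm (x = 0), each 62 mm in diameter and 10 mm deep (pocket floor 18 mm above the table); a white block closes the end at +y and a black block the end at -y (each 26 mm long, the full width of the rack, 28 mm high). Origin: centre of its underside, on the table; y runs along the row towards the white end, x across it.
Things that resemble listed ones, but are neither listed nor needed, are in the scene too. Leave any purple look-alike of the foot_red alone.

How it is judged (in metres and radians):
At the end, for the whole second after the job is handed in: Each foot stands in the carry-rack pocket mirroring its start (counted from the white ends): within 12 mm of the pocket's centre along and across the rack, underside within 5 mm of the pocket floor, tilt under 0.1 rad, released, at rest (under 0.02 m/s and 0.2 rad/s) (((y of plate_yellow in the frame of drying_rack between -0.134 and -0.094 m and y of foot_yellow in the frame of carry_rack between 0.102 and 0.126 m) or (y of plate_yellow in the frame of drying_rack between -0.058 and -0.018 m and y of foot_yellow in the frame of carry_rack between 0.026 and 0.05 m) or (y of plate_yellow in the frame of drying_rack between 0.018 and 0.058 m and y of foot_yellow in the frame of carry_rack between -0.05 and -0.026 m) or (y of plate_yellow in the frame of drying_rack between 0.094 and 0.134 m and y of foot_yellow in the frame of carry_rack between -0.126 and -0.102 m)) and x of foot_yellow in the frame of carry_rack between -0.012 and 0.012 m and z of foot_yellow in the frame of carry_rack between 0.013 and 0.023 m and angle between each of foot_yellow, foot_blue, foot_red, foot_green's own z axis and vertical below 0.1 rad and linear speed of each of foot_yellow, foot_blue, foot_red, foot_green below 0.02 m/s and angular speed of each of foot_yellow, foot_blue, foot_red, foot_green below 0.2 rad/s and ((y of plate_blue in the frame of drying_rack between -0.134 and -0.094 m and y of foot_blue in the frame of carry_rack between 0.102 and 0.126 m) or (y of plate_blue in the frame of drying_rack between -0.058 and -0.018 m and y of foot_blue in the frame of carry_rack between 0.026 and 0.05 m) or (y of plate_blue in the frame of drying_rack between 0.018 and 0.058 m and y of foot_blue in the frame of carry_rack between -0.05 and -0.026 m) or (y of plate_blue in the frame of drying_rack between 0.094 and 0.134 m and y of foot_blue in the frame of carry_rack between -0.126 and -0.102 m)) and x of foot_blue in the frame of carry_rack between -0.012 and 0.012 m and z of foot_blue in the frame of carry_rack between 0.013 and 0.023 m and ((y of plate_red in the frame of drying_rack between -0.134 and -0.094 m and y of foot_red in the frame of carry_rack between 0.102 and 0.126 m) or (y of plate_red in the frame of drying_rack between -0.058 and -0.018 m and y of foot_red in the frame of carry_rack between 0.026 and 0.05 m) or (y of plate_red in the frame of drying_rack between 0.018 and 0.058 m and y of foot_red in the frame of carry_rack between -0.05 and -0.026 m) or (y of plate_red in the frame of drying_rack between 0.094 and 0.134 m and y of foot_red in the frame of carry_rack between -0.126 and -0.102 m)) and x of foot_red in the frame of carry_rack between -0.012 and 0.012 m and z of foot_red in the frame of carry_rack between 0.013 and 0.023 m and ((y of plate_green in the frame of drying_rack between -0.134 and -0.094 m and y of foot_green in the frame of carry_rack between 0.102 and 0.126 m) or (y of plate_green in the frame of drying_rack between -0.058 and -0.018 m and y of foot_green in the frame of carry_rack between 0.026 and 0.05 m) or (y of plate_green in the frame of drying_rack between 0.018 and 0.058 m and y of foot_green in the frame of carry_rack between -0.05 and -0.026 m) or (y of plate_green in the frame of drying_rack between 0.094 and 0.134 m and y of foot_green in the frame of carry_rack between -0.126 and -0.102 m)) and x of foot_green in the frame of carry_rack between -0.012 and 0.012 m and z of foot_green in the frame of carry_rack between 0.013 and 0.023 m); the robot touches nothing.
It fails at once if a foot is tipped over (more than 45 degrees) (angle between any of foot_yellow, foot_blue, foot_red, foot_green's own z axis and vertical above 0.785 rad).
It fails at once if two feet knock together (more than 1 N) (contact force between foot_yellow and foot_blue above 1 N or contact force between any of foot_yellow, foot_blue and foot_red above 1 N or contact force between any of foot_yellow, foot_blue, foot_red and foot_green above 1 N).
It also fails if it takes over 112 s, if anything falls off the work surface, if the arm or the gripper's body presses on something with over 40 N, if the wrist force passes 120 N, or if a joint passes its speed limit or range.

## Working session

There is one attempt and no reset: what is moved stays moved. The work goes in short steps, Python scripts to look and compute and a tool call to move; the robot and the scene stay as the last step left them, time stands still between calls to the robot, and variables do not carry over. Pictures are saved under pics/ and viewed, and the job is handed in when it is done.

Besides the shell and the picture viewer there is one more tool, called after "Call:" by a JSON object that holds its "op" and its "data", one argument or row to a line. move_arm: Moves the arm, as the interface text tells. Its arguments: {"type":"object","properties":{"increments":{"type":"array","items":{"type":"array","items":{"type":"number"}}}},"required":["increments"]}

```bash
mkdir -p pics; python3 - <<'E'
from cell import bot, imaging, job
import cv2,json
for n in("scene","top"):
    cv2.imwrite(f"pics/{n}0.png",imaging.grab_frame(n)[:,:,::-1]); m=imaging.camera_model(n); print(n,m)
s=bot.sense();print(s)
E
```

```text
scene {'fov_y': 45.311956898301574, 'cx': 312.55057528893764, 'cy': 240.5560779518639, 'k1': -0.097251940186004, 'world_from_camera': array([[-1.74023762e-01, -6.23668229e-01,  7.62071959e-01,
         1.25427529e+03],
       [ 9.84625318e-01, -9.83168455e-02,  1.44384146e-01,
         1.47431753e+02],
       [-1.51232935e-02,  7.75481617e-01,  6.31188996e-01,
         6.34434020e+02],
       [ 0.00000000e+00,  0.00000000e+00,  0.00000000e+00,
         1.00000000e+00]])}
top {'fov_y': 56.33299863477428, 'cx': 328.4366206448654, 'cy': 241.46836591165112, 'k1': 0.008586538895851701, 'world_from_camera': array([[ 1.21218590e-02,  9.86785733e-01, -1.61576535e-01,
         3.96097008e+02],
       [-9.99419724e-01,  1.71005525e-02,  2.94582150e-02,
         5.50558942e+00],
       [ 3.18319943e-02,  1.61125688e-01,  9.86420416e-01,
         8.87966039e+02],
       [ 0.00000000e+00,  0.00000000e+00,  0.00000000e+00,
         1.00000000e+00]])}
{'time_s': 0.1, 'joints': array([-1.37864199e+00,  4.91488638e-01,  1.55937123e+00,  3.45333953e-05,
        1.09170457e+00, -1.05586488e-01]), 'dq': array([ 8.25184441e-05, -1.11299508e-03, -1.61516209e-03, -1.83294962e-03,
       -8.95777915e-04,  1.92057659e-04]), 'tau': array([ 6.21473111e-03, -6.19444799e+01, -2.62028235e+01,  3.83228621e-05,
        2.81842411e-03,  1.15928421e-05]), 'tcp_pos': array([ 183.35439028, -597.3196051 ,  249.7987307 ]), 'ee_rot': array([-4.86099258e-04,  9.88940315e-01,  1.48313240e-01, -5.72023378e-06]), 'force': array([0.28353421, 0.08756773, 0.19009307]), 'ft_torque': array([ 0.01066632,  0.05293671, -0.02088619]), 'opening': 85.40479625326003}
```

View pics/scene0.png

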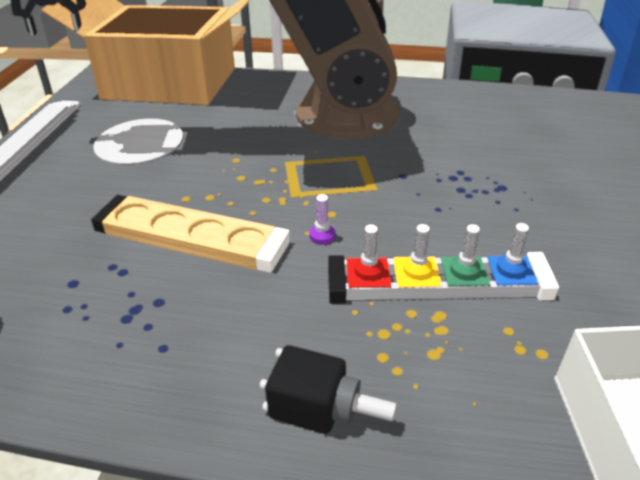

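View pics/top0.png

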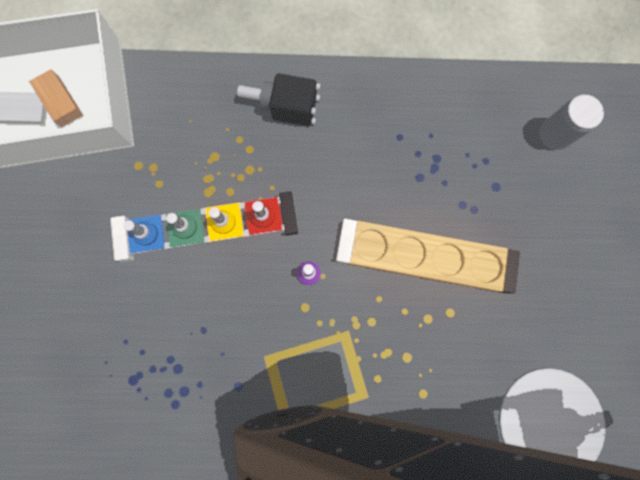

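```bash
cat > h.py <<'E'
import numpy as np,cv2
from cell import bot,imaging,job
def K(m):
    f=240/np.tan(np.radians(m['fov_y'])/2); return np.array([[f,0,m['cx']],[0,f,m['cy']],[0,0,1.]])
def cast(m,px,z):
    px=np.atleast_2d(np.array(px,float)); k=K(m); d=(px-[m['cx'],m['cy']])/k[0,0]
    u=d.copy()
    for _ in range(20): u=d/(1+m['k1']*(u**2).sum(1,keepdims=True))
    r=np.c_[u[:,0],-u[:,1],-np.ones(len(u))]
    W=np.array(m['world_from_camera']); r=r@W[:3,:3].T; o=W[:3,3]
    return o+r*((z-o[2])/r[:,2])[:,None]
def proj(m,P):
    P=np.atleast_2d(np.array(P,float));W=np.array(m['world_from_camera']);c=(P-W[:3,3])@W[:3,:3]
    u=np.c_[c[:,0],-c[:,1]]/-c[:,2:3]; u=u*(1+m['k1']*(u**2).sum(1,keepdims=True))
    return u*K(m)[0,0]+[m['cx'],m['cy']]
def crop(im,x0,y0,x1,y1,s,name):
    cv2.imwrite(name,cv2.resize(im[y0:y1,x0:x1],None,fx=s,fy=s,interpolation=cv2.INTER_CUBIC)[:,:,::-1])
E
python3 - <<'E'
from h import *
im=cv2.imread('pics/top0.png')[:,:,::-1]
crop(im,100,180,310,270,3.8,'pics/c1.png'); crop(im,325,205,530,300,3.8,'pics/c2.png')
E
```

```text
(no output)
```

View pics/c1.png

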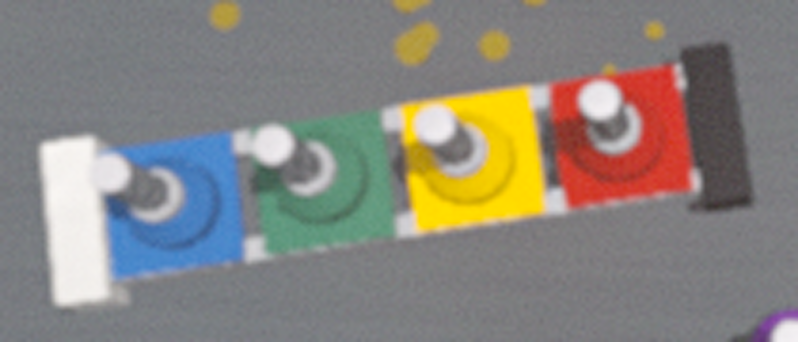

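View pics/c2.png

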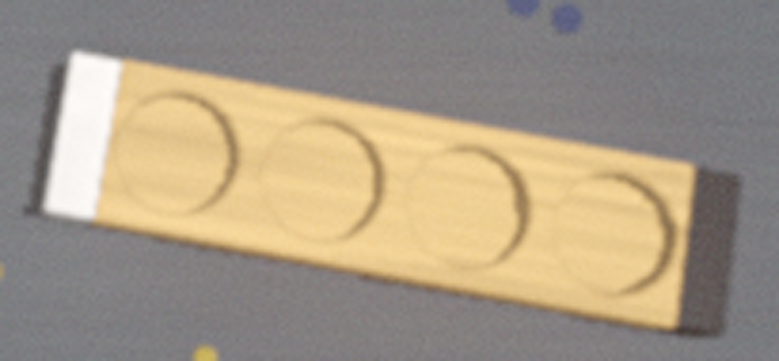

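```bash
cat > m1.py <<'E'
from h import *
for cam in ('top','scene'):
    im=cv2.imread(f'pics/{cam}0.png'); hsv=cv2.cvtColor(im,cv2.COLOR_BGR2HSV); m=imaging.camera_model(cam)
    def big(mask,roi):
        M=np.zeros_like(mask);x0,y0,x1,y1=roi;M[y0:y1,x0:x1]=mask[y0:y1,x0:x1]
        M=cv2.morphologyEx(M,cv2.MORPH_CLOSE,np.ones((3,3)))
        c=max(cv2.findContours(M,cv2.RETR_EXTERNAL,cv2.CHAIN_APPROX_NONE)[0],key=cv2.contourArea); return c[:,0]
    roiD=(105,185,305,265) if cam=='top' else (325,220,560,305)
    roiC=(330,210,525,300) if cam=='top' else (90,190,300,275)
    H={'blue':((100,120,80),(120,255,255)),'green':((65,80,50),(90,255,255)),'yellow':((22,160,150),(32,255,255)),'red':((0,180,100),(8,255,255))}
    cen={}
    for n,(a,b) in H.items():
        c=big(cv2.inRange(hsv,a,b),roiD); P=cast(m,c,28)[:,:2].astype(np.float32)
        r=cv2.minAreaRect(P); cen[n]=r[0]; print(cam,n,np.round(r[0],1),np.round(r[1],1),round(r[2],1))
    c=big(cv2.inRange(hsv,(12,70,110),(28,220,255)),roiC); P=cast(m,c,28)[:,:2].astype(np.float32)
    r=cv2.minAreaRect(P); print(cam,'wood',np.round(r[0],1),np.round(r[1],1),round(r[2],1))
E
python3 m1.py
```

```text
top blue [546.5 332.2] [64.7 64. ] 10.0
top green [559.6 258.5] [62.4 63.7] 10.4
top yellow [573.  183.4] [66.  67.2] 9.7
top red [586.5 108.6] [62.2 65.1] 10.2
top wood [ 511.5 -217.7] [301.6  89.1] 80.4
scene blue [543.5 331.5] [68.5 66.5] 8.7
scene green [558.6 257.8] [65.5 65.9] 8.9
scene yellow [571.2 182.1] [67.6 66.3] 11.0
scene red [585.6 107.5] [65.1 66.2] 11.6
scene wood [ 524.6 -214.9] [316.3 114.3] 80.5
```

Candidates for the feet in the top view are stems at about blue (130,226), green (172,217), yellow (214,212) and red (258,206). The purple decoy is at (308,272), off the rack. Each of the four stands on its matching plate, and the crop confirms it. White-end order is blue, green, yellow, red, so blue goes to carry y=-114, green to -38, yellow to +38 and red to +114. First I'll look over the carry rack with the wrist camera.

Call:
{"op": "move_arm", "data": {
  "increments": [
    [39,-24,-5,0,0,-5.8,85],
    [77,-48,-9,0,0,-11.5,85],
    [116,-73,-14,0,0,-17.3,85],
    [155,-97,-18,0,0,-23,85],
    [193,-121,-23,0,0,-28.8,85],
    [232,-145,-27,0,0,-34.6,85],
    [271,-169,-32,0,0,-40.4,85],
    [310,-193,-36,0,0,-46.1,85],
    [348,-218,-41,0,0,-51.9,85],
    [387,-242,-45,0,0,-57.6,85],
    [426,-266,-50,0,0,-63.4,85],
    [426,-266,-50,0,0,-63.4,85]
  ]
}}

```text
time_s: 1.3
tcp_pos: [515.1, -214.5, 300.3]
ee_rot: [-0.0, 0.761, 0.649, 0.001]
force: [-0.6, -0.1, -0.2]
opening: 84.7
```

```bash
python3 - <<'E'
from h import *
m=imaging.camera_model('wrist'); im=imaging.grab_frame('wrist'); np.save('w1.npy',im)
cv2.imwrite('pics/w1.png',im[:,:,::-1]); s=bot.sense(); print(m); print(s['tcp_pos'],s['ee_rot'],s['joints'],s['time_s'])
import pickle;pickle.dump(m,open('w1.pkl','wb'))
E
```

```text
{'fov_y': 58.21532437458058, 'cx': 314.74811009570277, 'cy': 242.27324636514777, 'k1': 0.004979945765443518, 'world_from_camera': array([[ 9.87417480e-01,  1.51433237e-01,  4.55488245e-02,
         5.26403258e+02],
       [-1.58135090e-01,  9.45785262e-01,  2.83696194e-01,
        -1.42474009e+02],
       [-1.18373959e-04, -2.87329449e-01,  9.57831809e-01,
         4.24052367e+02],
       [ 0.00000000e+00,  0.00000000e+00,  0.00000000e+00,
         1.00000000e+00]])}
[ 513.73114726 -216.08402321  299.93623108] [-5.37737396e-04  7.62116787e-01  6.47439301e-01  2.55569542e-04] [-5.17034995e-01  3.46303700e-01  1.66017543e+00  9.35619069e-04
  1.13594909e+00 -3.55072754e-01] 1.35
```

View pics/w1.png

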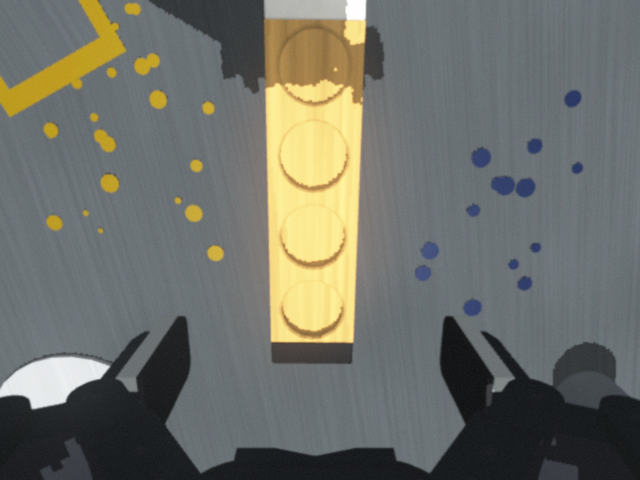

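```bash
cat > m2.py <<'E'
from h import *
import pickle
im=np.load('w1.npy'); m=pickle.load(open('w1.pkl','rb')); hsv=cv2.cvtColor(im,cv2.COLOR_RGB2HSV)
M=cv2.inRange(hsv,(10,60,90),(32,255,255)); M[:,:240]=0;M[:,390:]=0
L=[];R=[]
for r in list(range(120,335,4)):
    x=np.flatnonzero(M[r]); L.append((x[0]-.5+.5-.5,r)); R.append((x[-1]+.5,r))
PL=cast(m,L,28)[:,:2];PR=cast(m,R,28)[:,:2]
def fit(P):
    v=cv2.fitLine(P.astype(np.float32),cv2.DIST_HUBER,0,.01,.01).ravel(); 
    if v[1]<0:v[:2]*=-1
    return v
vl,vr=fit(PL),fit(PR)
u=(vl[:2]+vr[:2]);u/=np.linalg.norm(u); n=np.array([u[1],-u[0]])
print('dirs',np.degrees(np.arctan2([vl[1],vr[1]],[vl[0],vr[0]])),'width',n@(PR.mean(0)-PL.mean(0)))
# end edges
B=[];T=[]
for c in range(280,348,4):
    y=np.flatnonzero(M[:,c]); B.append((c,y[-1]+.5)); T.append((c,y[0]-.5))
PB=cast(m,B,28)[:,:2];PT=cast(m,T,28)[:,:2]
sb,st=np.median(PB@u),np.median(PT@u); print('length',st-sb)
nc=(np.median(PL@n)+np.median(PR@n))/2; sc=(sb+st)/2
c=u*sc+n*nc; print('centre',c,'u',u)
for y in(-114,-38,38,114): print(y,c+u*y, proj(m,np.r_[c+u*y,28]))
E
python3 m2.py
```

```text
dirs [80.32898  80.373085] width 85.82316155502077
length 301.3290855406311
centre [ 512.57759947 -217.56311221] u [0.16761126 0.9858532 ]
-114 [ 493.46991629 -329.95038027] [[311.94167042 310.31366486]]
-38 [ 506.20837158 -255.02553362] [[312.55668551 237.78723828]]
38 [ 518.94682735 -180.10069079] [[313.23982923 157.13978285]]
114 [ 531.68528265 -105.17584414] [[314.00393338  66.82591196]]
```

The wrist view shows the four pockets at about (312,310), (313,238), (313,157) and (314,67), with the black end nearest the jaws. Next I look over the drying rack.

Call:
{"op": "move_arm", "data": {
  "increments": [
    [40,-2,0,0,0,-1.8,85],
    [80,-4,0,0,0,-3.5,85],
    [120,-5,0,0,0,-5.3,85],
    [160,-7,0,0,0,-7.1,85],
    [200,-9,0,0,0,-8.9,85],
    [240,-11,0,0,0,-10.6,85],
    [280,-12,0,0,0,-12.4,85],
    [320,-14,0,0,0,-14.2,85],
    [360,-16,0,0,0,-16,85],
    [400,-18,0,0,0,-17.7,85],
    [440,-19,0,0,0,-19.5,85],
    [440,-19,0,0,0,-19.5,85]
  ]
}}

```text
time_s: 2.55
tcp_pos: [566.2, 223.7, 299.7]
ee_rot: [-0.001, 0.641, 0.768, 0.0]
force: [-1.1, -1.3, 0.6]
opening: 84.6
```

```bash
python3 - <<'E'
from h import *
m=imaging.camera_model('wrist'); im=imaging.grab_frame('wrist'); np.save('w2.npy',im)
cv2.imwrite('pics/w2.png',im[:,:,::-1]); s=bot.sense(); print(s['tcp_pos'],s['ee_rot'],s['joints'],s['time_s'])
import pickle;pickle.dump(m,open('w2.pkl','wb'))
E
```

```text
[566.04391983 221.90814046 299.62822975] [-7.64925064e-04  6.41070045e-01  7.67481976e-01 -1.70513683e-04] [2.64602543e-01 4.22893038e-01 1.53751065e+00 1.14341397e-03
 1.18234544e+00 8.51564094e-02] 2.6
```

View pics/w2.png

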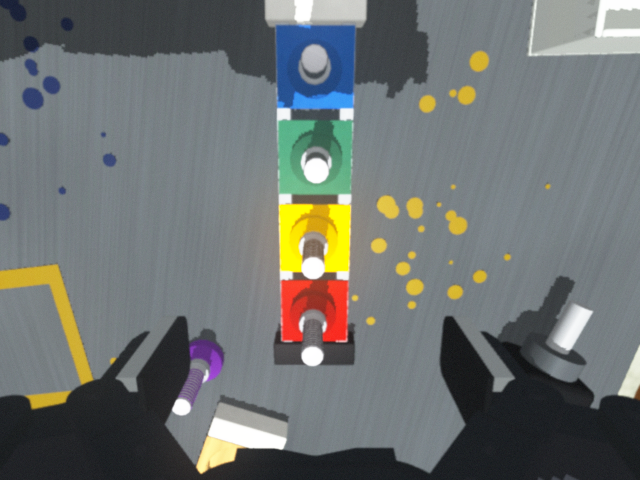

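```bash
python3 - <<'E'
from h import *
import pickle
im=np.load('w2.npy'); m=pickle.load(open('w2.pkl','rb'))
tops={'red':(313,355),'yellow':(314,267),'green':(316,167),'blue':(314,55)}
tiles=[cv2.resize(im[y-40:y+40,x-40:x+40],None,fx=3.7,fy=3.7,interpolation=cv2.INTER_CUBIC) for x,y in tops.values()]
cv2.imwrite('pics/t.png',np.vstack([np.hstack(tiles[:2]),np.hstack(tiles[2:])])[:,:,::-1])
g=im.min(2)
for n,(x,y) in tops.items():
    th=225 if n!='blue' else 150
    M=np.zeros_like(g);M[y-18:y+18,x-18:x+18]=(g[y-18:y+18,x-18:x+18]>th)*255
    k,l,st,c=cv2.connectedComponentsWithStats(M); i=1+np.argmax(st[1:,4]); print(n,st[i],c[i],cast(m,c[i],113)[0])
# plates
hsv=cv2.cvtColor(im,cv2.COLOR_RGB2HSV)
H={'blue':((100,120,50),(120,255,255)),'green':((65,80,40),(90,255,255)),'yellow':((22,160,150),(32,255,255)),'red':((0,180,100),(8,255,255))}
for n,(a,b) in H.items():
    M=cv2.inRange(hsv,a,b);M[:,:270]=0;M[:,365:]=0
    c=max(cv2.findContours(M,0,1)[0],key=cv2.contourArea)[:,0]; r=cv2.minAreaRect(cast(m,c,28)[:,:2].astype(np.float32)); print(n,r)
E
```

```text
red [302 347  21  19 308] [311.91233766 355.86363636] [584.21922994 108.31886852 113.        ]
yellow [302 258  22  21 369] [312.57723577 267.8102981 ] [571.17682994 183.5286662  113.        ]
green [301 154  27  29 494] [314.83603239 169.72874494] [559.50251734 257.2102717  113.        ]
blue [302  45  25  27 533] [314.01500938  57.93433396] [545.70683341 329.8430409  113.        ]
blue ((545.99609375, 331.5385437011719), (66.1286849975586, 66.5173110961914), 10.003679275512695)
green ((558.991943359375, 258.02386474609375), (65.49372100830078, 65.83658599853516), 10.343547821044922)
yellow ((572.5848388671875, 182.68429565429688), (66.78974151611328, 66.80949401855469), 10.000955581665039)
red ((586.0298461914062, 107.5846939086914), (64.59565734863281, 67.19974517822266), 10.377594947814941)
```

View pics/t.png

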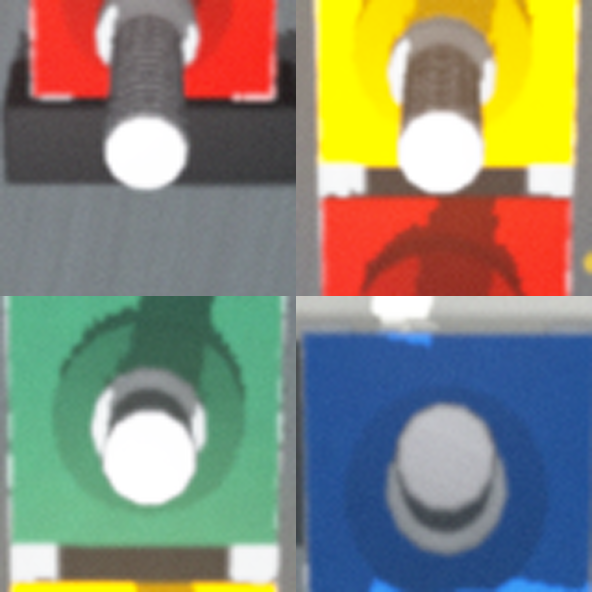

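Stem tops are at red (312,356), yellow (313,268), green (316,170) and blue (314.5,56.5). All feet lie within 2 mm of their plate centres, and the purple decoy at (205,360) is clear of the row. I start with blue, at about (546,331).

Call:
{"op": "move_arm", "data": {
  "increments": [
    [28,0,20,0,0,0,85],
    [56,0,45,0,0,0,85],
    [84,0,70,0,0,0,85],
    [111,0,95,0,0,0,85],
    [111,0,120,0,0,0,85],
    [111,0,140,0,0,0,85],
    [111,0,150,0,0,0,85],
    [111,0,150,0,0,0,85]
  ]
}}

```text
time_s: 3.4
tcp_pos: [546.1, 329.7, 148.6]
ee_rot: [-0.001, 0.642, 0.767, -0.001]
force: [0.4, 0.3, 0.7]
opening: 85.0
```

```bash
cat > st.py <<'E'
from h import *
import sys
s=bot.sense();q=s['ee_rot'];p=s['tcp_pos']
from scipy.spatial.transform import Rotation as R
r=R.from_quat(q[[1,2,3,0]]);M=r.as_matrix()
print('t',round(s['time_s'],2),'tcp',p.round(1),'open',round(s['opening'],1),'F',s['force'].round(1),'yaw_x',round(np.degrees(np.arctan2(M[1,0],M[0,0])),2),'tilt',M[:2,2].round(4))
if len(sys.argv)>3:
    t=np.array([float(a) for a in sys.argv[1:4]]); print('shift',(M.T@(t-p)).round(1))
    if len(sys.argv)>4: print('turn z', round(-((float(sys.argv[4])-np.degrees(np.arctan2(M[1,0],M[0,0]))+180)%360-180),2))
E
cat > snap.py <<'E'
from h import *
import sys,pickle
m=imaging.camera_model('wrist');im=imaging.grab_frame('wrist');n=sys.argv[1];np.save(n+'.npy',im);pickle.dump(m,open(n+'.pkl','wb'));cv2.imwrite(f'pics/{n}.png',im[:,:,::-1])
E
python3 st.py 546 331 90; python3 snap.py w3
```

```text
t 3.4 tcp [546.1 329.7 148.6] open 85.0 F [0.4 0.3 0.7] yaw_x 100.14 tilt [-0.0035 -0.0004]
shift [ 1.3  0.3 58.6]
```

View pics/w3.png

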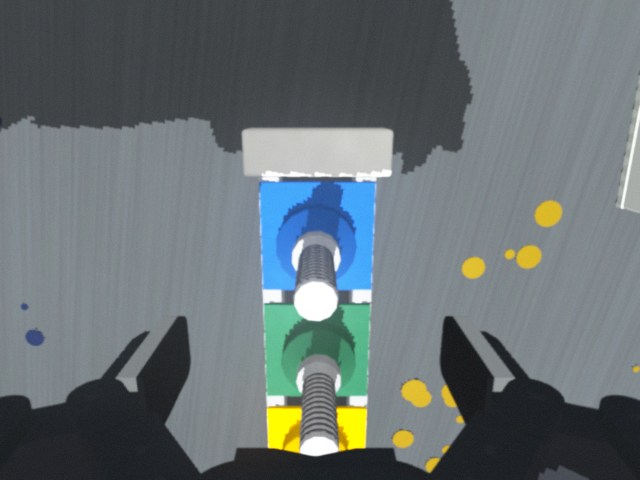

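```bash
python3 - <<'E'
from h import *
import pickle
m=pickle.load(open('w3.pkl','rb'));print(cast(m,[(316,301),(320,448)],113))
E
```

```text
[[546.01157336 330.1869881  113.        ]
 [560.51277629 259.64605714 113.        ]]
```

Blue's stem is confirmed at about (546,330.5), so I descend, close and lift.

Call:
{"op": "move_arm", "data": {
  "increments": [
    [1,0,15,0,0,0,85],
    [1,0,30,0,0,0,85],
    [1,0,45,0,0,0,85],
    [1,0,55,0,0,0,85],
    [1,0,58,0,0,0,85],
    [1,0,58,0,0,0,60],
    [1,0,58,0,0,0,30],
    [1,0,58,0,0,0,8],
    [1,0,58,0,0,0,8],
    [1,0,58,0,0,0,8],
    [1,0,58,0,0,0,8],
    [1,0,58,0,0,0,8]
  ]
}}

```text
time_s: 4.65
tcp_pos: [546.3, 331.2, 92.3]
ee_rot: [-0.001, 0.642, 0.767, -0.0]
force: [-2.2, 0.1, 5.8]
opening: 16.5
```

```bash
python3 st.py 546 330 212
```

```text
t 4.65 tcp [546.3 331.2  92.3] open 16.5 F [-2.2  0.1  5.8] yaw_x 100.17 tilt [-0.0014  0.0006]
shift [  -1.1   -0.6 -119.7]
```

Call:
{"op": "move_arm", "data": {
  "increments": [
    [0,0,-2,0,0,0,8],
    [0,0,-10,0,0,0,8],
    [0,0,-30,0,0,0,8],
    [0,0,-55,0,0,0,8],
    [0,0,-80,0,0,0,8],
    [0,0,-105,0,0,0,8],
    [0,0,-120,0,0,0,8],
    [0,0,-125,0,0,0,8]
  ]
}}

```text
time_s: 5.45
tcp_pos: [546.8, 331.3, 219.4]
ee_rot: [-0.0, 0.642, 0.767, 0.001]
force: [-0.0, 0.3, -2.6]
opening: 16.5
```

```bash
python3 st.py 493.5 -330 212 80.35; python3 snap.py w4
```

```text
t 5.45 tcp [546.8 331.3 219.4] open 16.5 F [-0.   0.3 -2.6] yaw_x 100.17 tilt [0.001  0.0017]
shift [-641.5 -169.2    6.2]
turn z 19.82
```

View pics/w4.png

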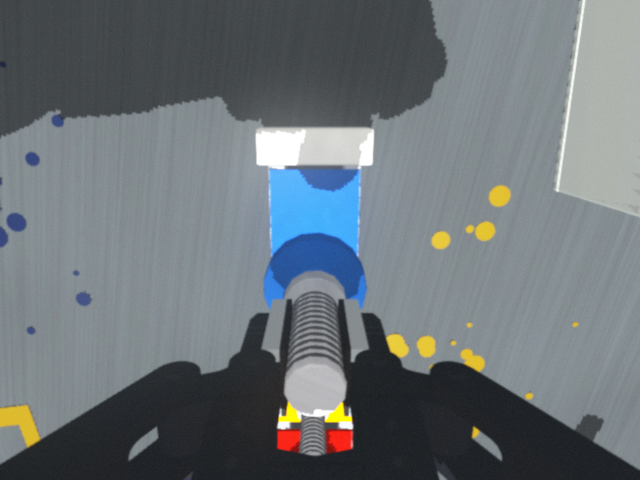

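Blue is held upright. I carry it at height in two calls.

Call:
{"op": "move_arm", "data": {
  "increments": [
    [-13,-3,0,0,0,0.4,8],
    [-32,-8,0,0,0,1,8],
    [-58,-15,0,0,0,1.8,8],
    [-90,-24,0,0,0,2.8,8],
    [-122,-32,0,0,0,3.8,8],
    [-154,-41,0,0,0,4.8,8],
    [-186,-49,0,0,0,5.7,8],
    [-218,-58,0,0,0,6.7,8],
    [-250,-66,0,0,0,7.7,8],
    [-282,-74,0,0,0,8.7,8],
    [-308,-81,0,0,0,9.5,8],
    [-327,-86,0,0,0,10.1,8]
  ]
}}

```text
time_s: 6.7
tcp_pos: [518.4, -8.5, 217.8]
ee_rot: [-0.001, 0.708, 0.706, 0.0]
force: [0.1, -0.1, -2.7]
opening: 16.7
```

```bash
python3 st.py 493.5 -330 200 80.35
```

```text
t 6.7 tcp [518.4  -8.5 217.8] open 16.7 F [ 0.1 -0.1 -2.7] yaw_x 89.9 tilt [-0.001   0.0015]
shift [-321.6  -24.3   17.4]
turn z 9.55
```

Call:
{"op": "move_arm", "data": {
  "increments": [
    [-15,-1,0,0,0,0.4,8],
    [-45,-3,0,0,0,1.3,8],
    [-80,-6,0,0,0,2.4,8],
    [-115,-9,0,0,0,3.4,8],
    [-150,-11,0,0,0,4.5,8],
    [-185,-14,0,0,0,5.5,8],
    [-220,-17,5,0,0,6.5,8],
    [-255,-19,10,0,0,7.6,8],
    [-285,-22,14,0,0,8.5,8],
    [-308,-23,17,0,0,9.1,8],
    [-322,-24,17,0,0,9.6,8],
    [-322,-24,17,0,0,9.6,8]
  ]
}}

```text
time_s: 7.9
tcp_pos: [492.6, -332.1, 199.7]
ee_rot: [-0.001, 0.765, 0.644, -0.0]
force: [0.7, 0.8, -2.1]
opening: 16.7
```

```bash
python3 st.py 493.5 -330 83 80.35;  python3 snap.py w5
```

```text
t 7.9 tcp [ 492.6 -332.1  199.7] open 16.7 F [ 0.7  0.8 -2.1] yaw_x 80.14 tilt [-0.0018  0.002 ]
shift [  2.    0.8 116.7]
turn z -0.21
```

View pics/w5.png

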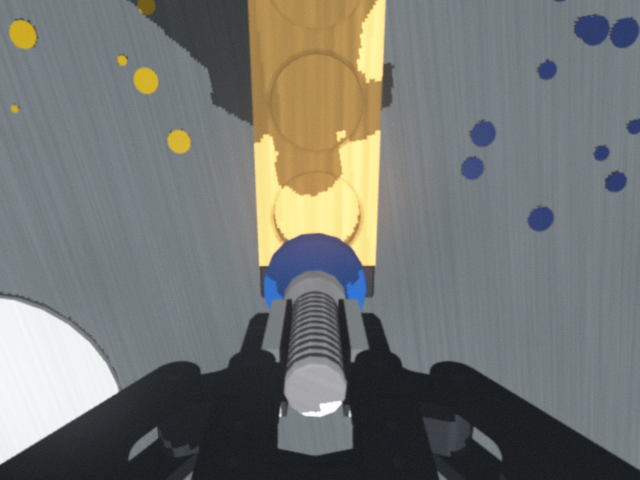

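Call:
{"op": "move_arm", "data": {
  "increments": [
    [1,0,20,0,0,0,8],
    [2,1,45,0,0,0,8],
    [2,1,70,0,0,0,8],
    [2,1,90,0,0,0,8],
    [2,1,105,0,0,0,8],
    [2,1,111,0,0,0,8],
    [2,1,113,0,0,0,8],
    [2,1,113,0,0,0,8]
  ]
}}

```text
time_s: 8.75
tcp_pos: [494.1, -328.6, 87.4]
ee_rot: [-0.001, 0.765, 0.644, 0.0]
force: [0.2, 0.2, -2.5]
opening: 16.8
```

```bash
python3 st.py 493.5 -330 82.5 80.35
```

```text
t 8.75 tcp [ 494.1 -328.6   87.4] open 16.8 F [ 0.2  0.2 -2.5] yaw_x 80.23 tilt [-0.0015  0.0019]
shift [-1.5 -0.4  4.9]
turn z -0.12
```

Call:
{"op": "move_arm", "data": {
  "increments": [
    [-1,0,2,0,0,0,8],
    [-1.5,0,4,0,0,0,8],
    [-1.5,0,5,0,0,0,8],
    [-1.5,0,5.5,0,0,0,8],
    [-1.5,0,5.5,0,0,0,8]
  ]
}}

```text
time_s: 9.25
tcp_pos: [493.9, -330.1, 82.4]
ee_rot: [-0.001, 0.765, 0.644, 0.0]
force: [-1.0, 0.7, 3.5]
opening: 16.4
```

```bash
python3 st.py 493.5 -330 82.5 80.35
```

```text
t 9.25 tcp [ 493.9 -330.1   82.4] open 16.4 F [-1.   0.7  3.5] yaw_x 80.23 tilt [-0.0011  0.0016]
shift [ 0.1 -0.4 -0.1]
turn z -0.12
```

Floor contact is felt (force went from -2.5 to +3.5 N). I release and rise.

Call:
{"op": "move_arm", "data": {
  "increments": [
    [0,0,0,0,0,0,22],
    [0,0,0,0,0,0,28],
    [0,0,0,0,0,0,45],
    [0,0,0,0,0,0,70],
    [0,0,0,0,0,0,85],
    [0,0,0,0,0,0,85],
    [0,0,-20,0,0,0,85],
    [0,0,-50,0,0,0,85],
    [0,0,-85,0,0,0,85],
    [0,0,-115,0,0,0,85],
    [0,0,-130,0,0,0,85]
  ]
}}

```text
time_s: 10.35
tcp_pos: [494.5, -330.7, 215.1]
ee_rot: [0.001, 0.765, 0.644, 0.0]
force: [-0.4, -0.4, -0.3]
opening: 85.0
```

```bash
python3 st.py 560.5 258 210 100.2;  python3 snap.py w6
```

```text
t 10.35 tcp [ 494.5 -330.7  215.1] open 85.0 F [-0.4 -0.4 -0.3] yaw_x 80.24 tilt [ 0.0014 -0.0005]
shift [591.3 -34.8   4.9]
turn z -19.96
```

View pics/w6.png

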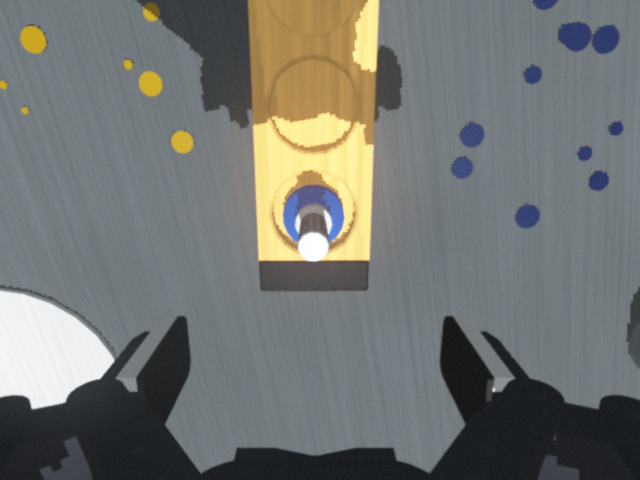

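Blue sits centred in its pocket: base at (313,213) inside the ring at (314,213). Next is green.

Call:
{"op": "move_arm", "data": {
  "increments": [
    [25,-1,0,0,0,-0.8,85],
    [70,-4,0,0,0,-2.4,85],
    [118,-7,0,0,0,-4,85],
    [166,-10,0,0,0,-5.6,85],
    [214,-13,0,0,0,-7.2,85],
    [262,-15,0,0,0,-8.9,85],
    [310,-18,0,0,0,-10.5,85],
    [358,-21,0,0,0,-12.1,85],
    [406,-24,0,0,0,-13.7,85],
    [454,-27,0,0,0,-15.3,85],
    [502,-30,0,0,0,-17,85],
    [540,-32,0,0,0,-18.3,85]
  ]
}}

```text
time_s: 11.6
tcp_pos: [554.6, 209.3, 215.0]
ee_rot: [0.001, 0.652, 0.758, 0.0]
force: [-0.0, -0.6, 0.4]
opening: 84.9
```

```bash
python3 st.py 560.5 258 160 100.2
```

```text
t 11.6 tcp [554.6 209.3 215. ] open 84.9 F [-0.  -0.6  0.4] yaw_x 98.66 tilt [ 0.0023 -0.0018]
shift [47.4 13.1 54.9]
turn z -1.54
```

Call:
{"op": "move_arm", "data": {
  "increments": [
    [20,6,0,0,0,-0.5,85],
    [38,11,15,0,0,-1.2,85],
    [47,13,35,0,0,-1.5,85],
    [47,13,50,0,0,-1.5,85],
    [47,13,55,0,0,-1.5,85],
    [47,13,55,0,0,-1.5,85]
  ]
}}

```text
time_s: 12.2
tcp_pos: [560.1, 257.1, 158.4]
ee_rot: [0.001, 0.642, 0.767, -0.001]
force: [-0.0, -0.1, 0.6]
opening: 85.2
```

```bash
python3 snap.py w7; cat > top.py <<'E'
from h import *
import pickle,sys
n=sys.argv[1]; im=np.load(n+'.npy'); m=pickle.load(open(n+'.pkl','rb'))
P=[[float(a) for a in v.split(',')] for v in sys.argv[2:]]
print(cast(m,P,113).round(1))
E
python3 st.py 560.5 258 90 100.2
```

```text
t 12.25 tcp [560.5 257.1 159.4] open 84.9 F [0.4 1.3 0.5] yaw_x 100.12 tilt [ 0.0015 -0.0021]
shift [ 1.   0.1 69.4]
turn z -0.08
```

View pics/w7.png

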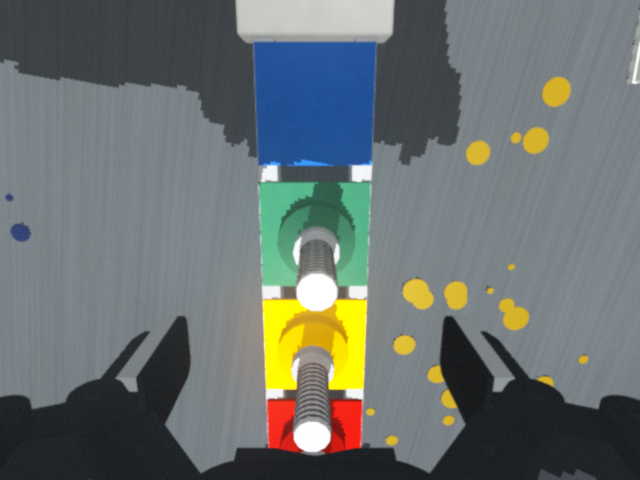

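```bash
python3 top.py w7 316.5,292 314,435
```

```text
[[560.4 257.2 113. ]
 [572.2 184.8 113. ]]
```

The green stem is confirmed at about (560.4,257.3).

Call:
{"op": "move_arm", "data": {
  "increments": [
    [0,0,20,0,0,0,85],
    [0,0,40,0,0,0,85],
    [0,0,57,0,0,0,85],
    [0,0,67,0,0,0,85],
    [0,0,69,0,0,0,85],
    [0,0,69,0,0,0,60],
    [0,0,69,0,0,0,30],
    [0,0,69,0,0,0,8],
    [0,0,69,0,0,0,8],
    [0,0,69,0,0,0,8],
    [0,0,69,0,0,0,8],
    [0,0,69,0,0,0,8]
  ]
}}

```text
time_s: 13.45
tcp_pos: [560.8, 257.1, 91.0]
ee_rot: [0.001, 0.642, 0.767, 0.0]
force: [0.2, -0.2, 5.7]
opening: 16.7
```

```bash
python3 st.py
```

```text
t 13.45 tcp [560.8 257.1  91. ] open 16.7 F [ 0.2 -0.2  5.7] yaw_x 100.13 tilt [ 0.0023 -0.0018]
```

Call:
{"op": "move_arm", "data": {
  "increments": [
    [0,0,-2,0,0,0,8],
    [0,0,-10,0,0,0,8],
    [0,0,-30,0,0,0,8],
    [0,0,-55,0,0,0,8],
    [0,0,-80,0,0,0,8],
    [0,0,-105,0,0,0,8],
    [0,0,-120,0,0,0,8],
    [0,0,-125,0,0,0,8]
  ]
}}

```text
time_s: 14.25
tcp_pos: [560.9, 257.4, 218.0]
ee_rot: [0.002, 0.642, 0.767, 0.001]
force: [0.1, -0.0, -3.0]
opening: 16.6
```

```bash
python3 st.py 506.2 -255 217 80.35; python3 snap.py w8
```

```text
t 14.25 tcp [560.9 257.4 218. ] open 16.6 F [ 0.1 -0.  -3. ] yaw_x 100.13 tilt [ 0.0047 -0.001 ]
shift [-494.8 -143.9    1.2]
turn z 19.78
```

View pics/w8.png

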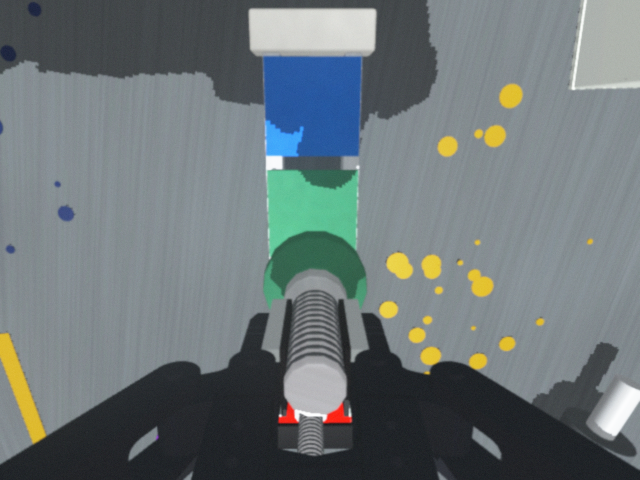

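Call:
{"op": "move_arm", "data": {
  "increments": [
    [-12,-4,0,0,0,0.5,8],
    [-35,-10,0,0,0,1.4,8],
    [-62,-18,0,0,0,2.5,8],
    [-94,-27,0,0,0,3.8,8],
    [-126,-37,0,0,0,5,8],
    [-158,-46,0,0,0,6.3,8],
    [-191,-55,0,0,0,7.6,8],
    [-223,-65,0,0,0,8.9,8],
    [-255,-74,0,0,0,10.2,8],
    [-287,-84,0,0,0,11.5,8],
    [-312,-91,0,0,0,12.5,8],
    [-332,-96,0,0,0,13.3,8]
  ]
}}

```text
time_s: 15.5
tcp_pos: [523.4, -88.3, 216.8]
ee_rot: [0.001, 0.727, 0.686, 0.001]
force: [0.2, 0.5, -2.0]
opening: 16.7
```

```bash
python3 st.py 506.2 -255 200 80.35
```

```text
t 15.5 tcp [523.4 -88.3 216.8] open 16.7 F [ 0.2  0.5 -2. ] yaw_x 86.7 tilt [ 0.0023 -0.0008]
shift [-167.4   -7.6   16.9]
turn z 6.35
```

Call:
{"op": "move_arm", "data": {
  "increments": [
    [-15,-1,0,0,0,0.6,8],
    [-40,-2,0,0,0,1.5,8],
    [-70,-3,0,0,0,2.6,8],
    [-100,-5,3,0,0,3.8,8],
    [-128,-6,8,0,0,4.8,8],
    [-150,-7,12,0,0,5.7,8],
    [-163,-7.5,16,0,0,6.2,8],
    [-167,-7.5,17,0,0,6.4,8],
    [-167,-7.5,17,0,0,6.4,8],
    [-167,-7.5,17,0,0,6.4,8]
  ]
}}

```text
time_s: 16.5
tcp_pos: [506.3, -253.8, 199.9]
ee_rot: [0.001, 0.764, 0.645, 0.001]
force: [0.8, 0.2, -2.0]
opening: 16.8
```

```bash
python3 st.py 506.2 -255 86 80.35; python3 snap.py w9
```

```text
t 16.5 tcp [ 506.3 -253.8  199.9] open 16.8 F [ 0.8  0.2 -2. ] yaw_x 80.34 tilt [ 0.002  -0.0005]
shift [-1.200e+00 -1.000e-01  1.139e+02]
turn z -0.01
```

View pics/w9.png

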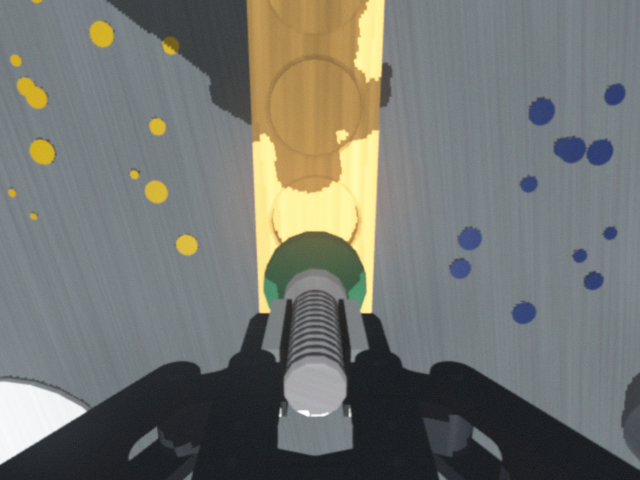

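Call:
{"op": "move_arm", "data": {
  "increments": [
    [-1,0,20,0,0,0,8],
    [-1,0,45,0,0,0,8],
    [-1,0,70,0,0,0,8],
    [-1,0,92,0,0,0,8],
    [-1,0,106,0,0,0,8],
    [-1,0,112,0,0,0,8],
    [-1,0,114,0,0,0,8],
    [-1,0,115,0,0,0,8],
    [-1,0,115,0,0,0,8]
  ]
}}

```text
time_s: 17.45
tcp_pos: [506.8, -255.0, 85.8]
ee_rot: [0.002, 0.764, 0.645, 0.001]
force: [0.0, 0.4, -2.5]
opening: 16.8
```

```bash
python3 st.py 506.2 -255 81 80.35
```

```text
t 17.45 tcp [ 506.8 -255.    85.8] open 16.8 F [ 0.   0.4 -2.5] yaw_x 80.36 tilt [ 0.0033 -0.0013]
shift [-0.1 -0.6  4.8]
turn z 0.01
```

Call:
{"op": "move_arm", "data": {
  "increments": [
    [0,-0.5,2,0,0,0,8],
    [0,-0.5,4,0,0,0,8],
    [0,-0.5,5,0,0,0,8],
    [0,-0.5,5.5,0,0,0,8],
    [0,-0.5,5.5,0,0,0,8]
  ]
}}

```text
time_s: 17.95
tcp_pos: [506.5, -254.9, 81.0]
ee_rot: [0.002, 0.764, 0.645, 0.001]
force: [-0.9, 1.5, 6.6]
opening: 16.0
```

```bash
python3 st.py 506.2 -255 81 80.35
```

```text
t 17.95 tcp [ 506.5 -254.9   81. ] open 16.0 F [-0.9  1.5  6.6] yaw_x 80.36 tilt [ 0.0038 -0.0017]
shift [-0.1 -0.2 -0. ]
turn z 0.01
```

Green is on the pocket floor (+6.6 N), so I release it.

Call:
{"op": "move_arm", "data": {
  "increments": [
    [0,0,0,0,0,0,22],
    [0,0,0,0,0,0,28],
    [0,0,0,0,0,0,45],
    [0,0,0,0,0,0,70],
    [0,0,0,0,0,0,85],
    [0,0,0,0,0,0,85],
    [0,0,-20,0,0,0,85],
    [0,0,-50,0,0,0,85],
    [0,0,-85,0,0,0,85],
    [0,0,-115,0,0,0,85],
    [0,0,-130,0,0,0,85]
  ]
}}

```text
time_s: 19.05
tcp_pos: [506.4, -255.0, 213.6]
ee_rot: [0.003, 0.764, 0.645, 0.001]
force: [-0.7, -0.5, -0.1]
opening: 84.7
```

```bash
python3 st.py 571.8 184 210 100.2;  python3 snap.py w10
```

```text
t 19.05 tcp [ 506.4 -255.   213.6] open 84.7 F [-0.7 -0.5 -0.1] yaw_x 80.37 tilt [ 0.0065 -0.0034]
shift [443.7  -9.    2.5]
turn z -19.83
```

View pics/w10.png

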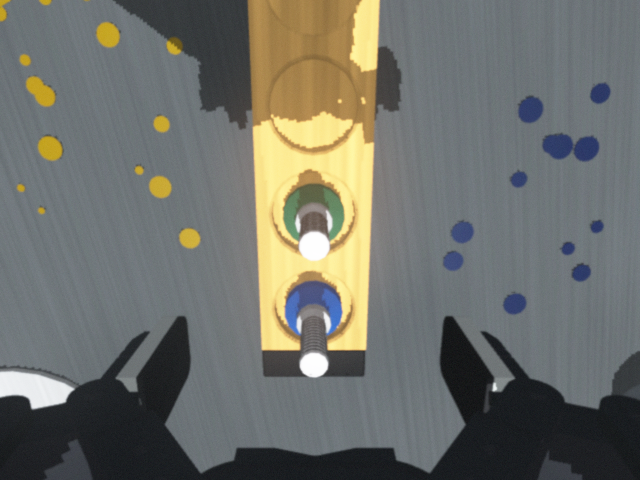

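Green is centred in the second pocket at (313,213) and blue is undisturbed at (313,305). Next is yellow, with a small tilt trim (0.4°).

Call:
{"op": "move_arm", "data": {
  "increments": [
    [20,0,0,0.1,0,-0.9,85],
    [58,-1,0,0.2,0.1,-2.6,85],
    [100,-2,0,0.3,0.1,-4.5,85],
    [144,-3,0,0.4,0.1,-6.4,85],
    [188,-4,0,0.4,0.1,-8.4,85],
    [232,-5,0,0.4,0.1,-10.4,85],
    [276,-6,0,0.4,0.1,-12.3,85],
    [320,-6,0,0.4,0.1,-14.3,85],
    [362,-7,0,0.4,0.1,-16.2,85],
    [400,-8,0,0.4,0.1,-17.8,85],
    [430,-9,0,0.4,0.1,-19.2,85],
    [444,-9,0,0.4,0.1,-19.8,85]
  ]
}}

```text
time_s: 20.3
tcp_pos: [572.0, 186.4, 212.6]
ee_rot: [0.001, 0.641, 0.768, -0.001]
force: [0.3, -1.3, -0.5]
opening: 85.0
```

```bash
python3 st.py 571.8 184 160 100.2
```

```text
t 20.3 tcp [572.  186.4 212.6] open 85.0 F [ 0.3 -1.3 -0.5] yaw_x 100.33 tilt [ 0.0003 -0.0028]
shift [-2.1 -0.6 52.6]
turn z 0.13
```

Call:
{"op": "move_arm", "data": {
  "increments": [
    [-2,-0.5,15,0,0,0,85],
    [-2,-0.5,35,0,0,0,85],
    [-2,-0.5,48,0,0,0,85],
    [-2,-0.5,53,0,0,0,85],
    [-2,-0.5,53,0,0,0,85]
  ]
}}

```text
time_s: 20.8
tcp_pos: [571.8, 183.7, 159.0]
ee_rot: [0.001, 0.641, 0.768, -0.001]
force: [0.1, -0.2, 0.3]
opening: 84.6
```

```bash
python3 snap.py w11; python3 st.py 571.8 184 90 100.2
```

```text
t 20.85 tcp [572.1 183.8 159.7] open 85.0 F [-0.1 -0.5 -0.2] yaw_x 100.3 tilt [ 0.0002 -0.0028]
shift [ 0.4 -0.2 69.7]
turn z 0.1
```

View pics/w11.png

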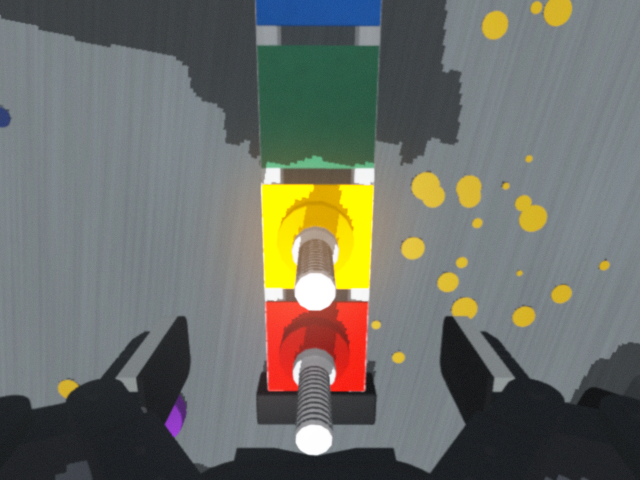

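```bash
python3 top.py w11 315,291 314,438; python3 - <<'E'
from h import *
import pickle
m=pickle.load(open('w2.pkl','rb'));print('purple base/top',cast(m,(205,357),8),cast(m,(181,407),85))
E
```

```text
[[571.4 183.9 113. ]
 [584.5 109.3 113. ]]
purple base/top [[480.11778548  22.6203283    8.        ]] [[477.46436043  16.9874679   85.        ]]
```

Call:
{"op": "move_arm", "data": {
  "increments": [
    [0,0,20,0,0,0,85],
    [0,0,40,0,0,0,85],
    [0,0,57,0,0,0,85],
    [0,0,67,0,0,0,85],
    [0,0,69.5,0,0,0,85],
    [0,0,69.5,0,0,0,60],
    [0,0,69.5,0,0,0,30],
    [0,0,69.5,0,0,0,8],
    [0,0,69.5,0,0,0,8],
    [0,0,69.5,0,0,0,8],
    [0,0,69.5,0,0,0,8],
    [0,0,69.5,0,0,0,8]
  ]
}}

```text
time_s: 22.05
tcp_pos: [572.2, 183.7, 90.7]
ee_rot: [0.001, 0.641, 0.768, -0.001]
force: [-1.0, -0.5, 5.3]
opening: 16.7
```

```bash
python3 st.py
```

```text
t 22.05 tcp [572.2 183.7  90.7] open 16.7 F [-1.  -0.5  5.3] yaw_x 100.3 tilt [ 0.0008 -0.0027]
```

Call:
{"op": "move_arm", "data": {
  "increments": [
    [0,0,-2,0,0,0,8],
    [0,0,-10,0,0,0,8],
    [0,0,-30,0,0,0,8],
    [0,0,-55,0,0,0,8],
    [0,0,-80,0,0,0,8],
    [0,0,-105,0,0,0,8],
    [0,0,-120,0,0,0,8],
    [0,0,-125,0,0,0,8]
  ]
}}

```text
time_s: 22.85
tcp_pos: [572.4, 184.1, 217.7]
ee_rot: [0.002, 0.641, 0.768, 0.0]
force: [-0.0, 0.1, -2.3]
opening: 16.7
```

```bash
python3 st.py 518.9 -180.1 217 80.35; python3 snap.py w12
```

```text
t 22.85 tcp [572.4 184.1 217.7] open 16.7 F [-0.   0.1 -2.3] yaw_x 100.3 tilt [ 0.0033 -0.0022]
shift [-348.7 -117.8    1.3]
turn z 19.95
```

View pics/w12.png

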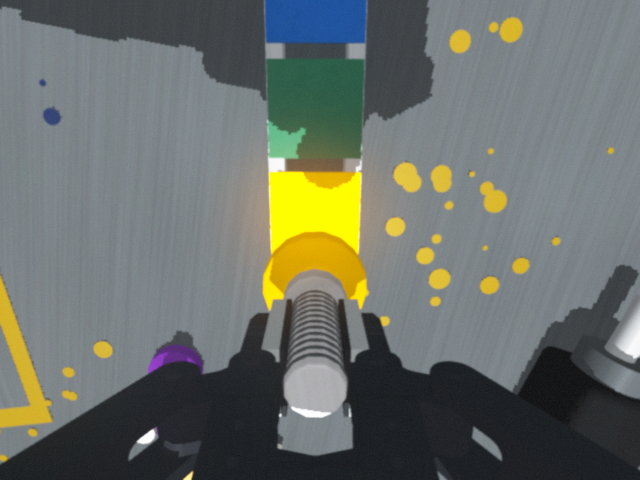

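Call:
{"op": "move_arm", "data": {
  "increments": [
    [-10,-4,0,0,0,0.6,8],
    [-31,-11,0,0,0,1.8,8],
    [-59,-20,0,0,0,3.4,8],
    [-91,-31,0,0,0,5.2,8],
    [-122,-41,0,0,0,7,8],
    [-157,-53,0,0,0,9,8],
    [-192,-65,0,0,0,11,8],
    [-227,-77,0,0,0,13,8],
    [-262,-89,0,0,0,15,8],
    [-297,-100,0,0,0,17,8],
    [-325,-110,0,0,0,18.6,8],
    [-345,-117,0,0,0,19.7,8]
  ]
}}

```text
time_s: 24.1
tcp_pos: [517.7, -178.5, 216.9]
ee_rot: [0.001, 0.764, 0.646, -0.0]
force: [0.0, 0.1, -3.2]
opening: 16.5
```

```bash
python3 st.py 518.9 -180.1 160 80.35
```

```text
t 24.1 tcp [ 517.7 -178.5  216.9] open 16.5 F [ 0.   0.1 -3.2] yaw_x 80.43 tilt [ 0.0011 -0.0017]
shift [-1.3  1.4 56.9]
turn z 0.08
```

Call:
{"op": "move_arm", "data": {
  "increments": [
    [-1,1,5,0,0,0,8],
    [-1.3,1.4,25,0,0,0,8],
    [-1.3,1.4,50,0,0,0,8],
    [-1.3,1.4,57,0,0,0,8],
    [-1.3,1.4,57,0,0,0,8]
  ]
}}

```text
time_s: 24.6
tcp_pos: [518.3, -179.6, 158.7]
ee_rot: [-0.0, 0.764, 0.646, -0.001]
force: [0.8, -1.0, -1.8]
opening: 16.5
```

```bash
python3 st.py 518.9 -180.1 85 80.35; python3 snap.py w13
```

```text
t 24.6 tcp [ 518.3 -179.6  158.7] open 16.5 F [ 0.8 -1.  -1.8] yaw_x 80.44 tilt [-0.0017 -0.0003]
shift [-0.4  0.8 73.7]
turn z 0.09
```

View pics/w13.png

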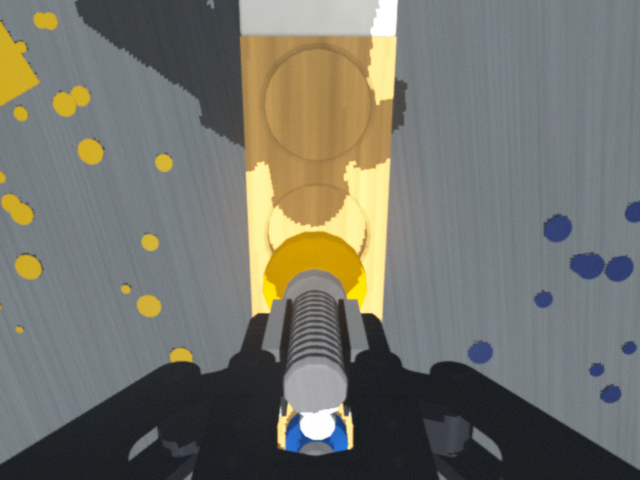

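Call:
{"op": "move_arm", "data": {
  "increments": [
    [-0.4,0.8,15,0,0,0,8],
    [-0.4,0.8,35,0,0,0,8],
    [-0.4,0.8,54,0,0,0,8],
    [-0.4,0.8,67,0,0,0,8],
    [-0.4,0.8,72,0,0,0,8],
    [-0.4,0.8,74,0,0,0,8],
    [-0.4,0.8,74,0,0,0,8],
    [-0.4,0.8,74,0,0,0,8]
  ]
}}

```text
time_s: 25.45
tcp_pos: [519.9, -180.6, 86.4]
ee_rot: [0.001, 0.764, 0.646, -0.0]
force: [-0.1, -0.4, -2.5]
opening: 16.6
```

```bash
python3 st.py 518.9 -180.1 80.7 80.35
```

```text
t 25.45 tcp [ 519.9 -180.6   86.4] open 16.6 F [-0.1 -0.4 -2.5] yaw_x 80.45 tilt [ 0.0011 -0.0017]
shift [ 0.3 -1.   5.7]
turn z 0.1
```

Call:
{"op": "move_arm", "data": {
  "increments": [
    [0.3,-1,2,0,0,0,8],
    [0.3,-1,4,0,0,0,8],
    [0.3,-1,5.5,0,0,0,8],
    [0.3,-1,6.2,0,0,0,8],
    [0.3,-1,6.2,0,0,0,8]
  ]
}}

```text
time_s: 25.95
tcp_pos: [518.9, -180.1, 80.7]
ee_rot: [0.001, 0.763, 0.646, -0.0]
force: [-1.2, 1.9, 5.4]
opening: 16.5
```

```bash
python3 st.py 518.9 -180.1 80.7 80.35
```

```text
t 25.95 tcp [ 518.9 -180.1   80.7] open 16.5 F [-1.2  1.9  5.4] yaw_x 80.45 tilt [ 0.0012 -0.0017]
shift [-0.  0. -0.]
turn z 0.1
```

Floor contact is felt, so I release yellow.

Call:
{"op": "move_arm", "data": {
  "increments": [
    [0,0,0,0,0,0,22],
    [0,0,0,0,0,0,28],
    [0,0,0,0,0,0,45],
    [0,0,0,0,0,0,70],
    [0,0,0,0,0,0,85],
    [0,0,0,0,0,0,85],
    [0,0,-20,0,0,0,85],
    [0,0,-50,0,0,0,85],
    [0,0,-85,0,0,0,85],
    [0,0,-115,0,0,0,85],
    [0,0,-130,0,0,0,85]
  ]
}}

```text
time_s: 27.05
tcp_pos: [519.2, -180.0, 213.3]
ee_rot: [0.003, 0.763, 0.646, 0.001]
force: [0.4, -0.2, 0.0]
opening: 84.9
```

```bash
python3 st.py 585 109 210 100.2;  python3 snap.py w14
```

```text
t 27.05 tcp [ 519.2 -180.   213.3] open 84.9 F [ 0.4 -0.2  0. ] yaw_x 80.45 tilt [ 0.0041 -0.0031]
shift [295.9  16.9   2.7]
turn z -19.75
```

View pics/w14.png

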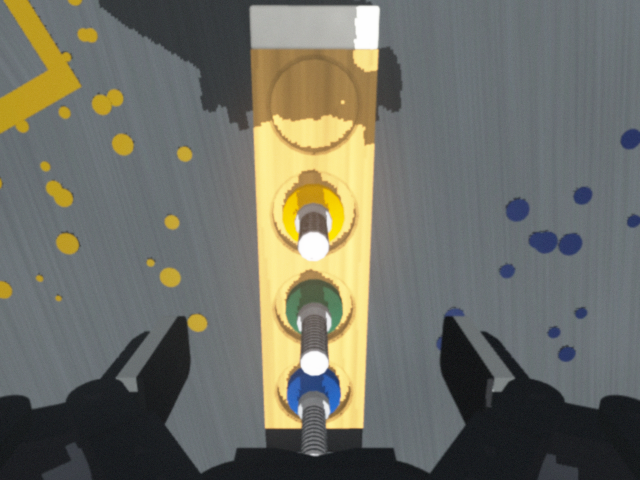

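Yellow, green and blue are all centred in their pockets, at rows 213, 305 and 390. Last is red.

Call:
{"op": "move_arm", "data": {
  "increments": [
    [12,1,0,0.1,0,-0.8,85],
    [35,2,0,0.2,0.1,-2.3,85],
    [64,4,0,0.3,0.1,-4.3,85],
    [94,5,0,0.3,0.1,-6.3,85],
    [124,7,0,0.3,0.1,-8.3,85],
    [154,9,0,0.3,0.1,-10.3,85],
    [184,11,0,0.3,0.1,-12.3,85],
    [214,12,0,0.3,0.1,-14.3,85],
    [244,14,0,0.3,0.1,-16.3,85],
    [270,15,0,0.3,0.1,-18,85],
    [288,16,0,0.3,0.1,-19.2,85],
    [296,17,0,0.3,0.1,-19.7,85]
  ]
}}

```text
time_s: 28.3
tcp_pos: [585.3, 110.6, 212.8]
ee_rot: [0.0, 0.641, 0.768, -0.001]
force: [-0.0, -0.3, 0.6]
opening: 85.2
```

```bash
python3 st.py 585 109 160 100.2
```

```text
t 28.3 tcp [585.3 110.6 212.8] open 85.2 F [-0.  -0.3  0.6] yaw_x 100.3 tilt [-0.0008 -0.0024]
shift [-1.5 -0.5 52.8]
turn z 0.1
```

Call:
{"op": "move_arm", "data": {
  "increments": [
    [-1.5,-0.5,15,0,0,0,85],
    [-1.5,-0.5,35,0,0,0,85],
    [-1.5,-0.5,48,0,0,0,85],
    [-1.5,-0.5,53,0,0,0,85],
    [-1.5,-0.5,53,0,0,0,85]
  ]
}}

```text
time_s: 28.8
tcp_pos: [584.9, 108.6, 159.2]
ee_rot: [0.0, 0.641, 0.768, -0.002]
force: [-0.5, -1.1, -0.1]
opening: 85.1
```

```bash
python3 snap.py w15; python3 st.py 585 109 90 100.2;python3 top.py w15 315,291
```

```text
t 28.85 tcp [585.2 108.7 160. ] open 84.8 F [ 0.4  0.3 -0.1] yaw_x 100.28 tilt [-0.0008 -0.0024]
shift [ 0.5 -0.1 70. ]
turn z 0.08
[[584.5 108.7 113. ]]
```

View pics/w15.png

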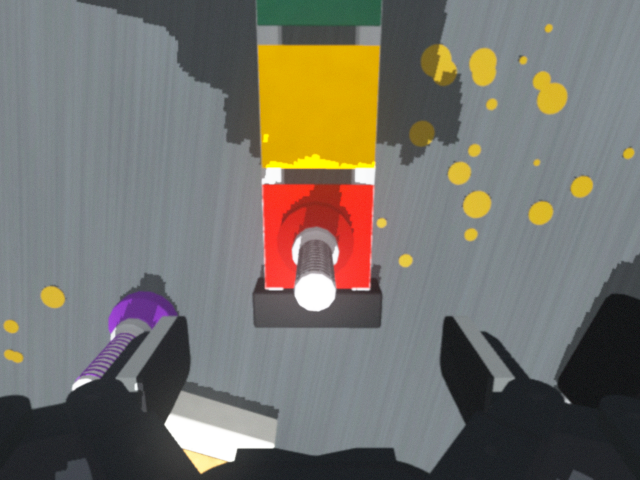

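The red stem at (315,292) is centred between the jaws, and the purple decoy is about 90 mm from the nearest finger.

Call:
{"op": "move_arm", "data": {
  "increments": [
    [0.5,0,20,0,0,0,85],
    [0.5,0,40,0,0,0,85],
    [0.5,0,57,0,0,0,85],
    [0.5,0,67,0,0,0,85],
    [0.5,0,69.5,0,0,0,85],
    [0.5,0,69.5,0,0,0,60],
    [0.5,0,69.5,0,0,0,30],
    [0.5,0,69.5,0,0,0,8],
    [0.5,0,69.5,0,0,0,8],
    [0.5,0,69.5,0,0,0,8],
    [0.5,0,69.5,0,0,0,8],
    [0.5,0,69.5,0,0,0,8]
  ]
}}

```text
time_s: 30.05
tcp_pos: [585.1, 109.0, 90.9]
ee_rot: [0.001, 0.641, 0.768, -0.001]
force: [-2.4, -0.8, 5.6]
opening: 16.6
```

```bash
python3 st.py
```

```text
t 30.05 tcp [585.1 109.   90.9] open 16.6 F [-2.4 -0.8  5.6] yaw_x 100.28 tilt [-0.0004 -0.0024]
```

Call:
{"op": "move_arm", "data": {
  "increments": [
    [0,0,-2,0,0,0,8],
    [0,0,-10,0,0,0,8],
    [0,0,-30,0,0,0,8],
    [0,0,-55,0,0,0,8],
    [0,0,-80,0,0,0,8],
    [0,0,-105,0,0,0,8],
    [0,0,-120,0,0,0,8],
    [0,0,-125,0,0,0,8]
  ]
}}

```text
time_s: 30.85
tcp_pos: [585.5, 109.4, 217.9]
ee_rot: [0.002, 0.641, 0.768, -0.0]
force: [-0.0, 0.3, -3.9]
opening: 16.6
```

```bash
python3 st.py 531.7 -105.2 217 80.35; python3 snap.py w16
```

```text
t 30.85 tcp [585.5 109.4 217.9] open 16.6 F [-0.   0.3 -3.9] yaw_x 100.28 tilt [ 0.0021 -0.0022]
shift [-201.5  -91.2    1.2]
turn z 19.93
```

View pics/w16.png

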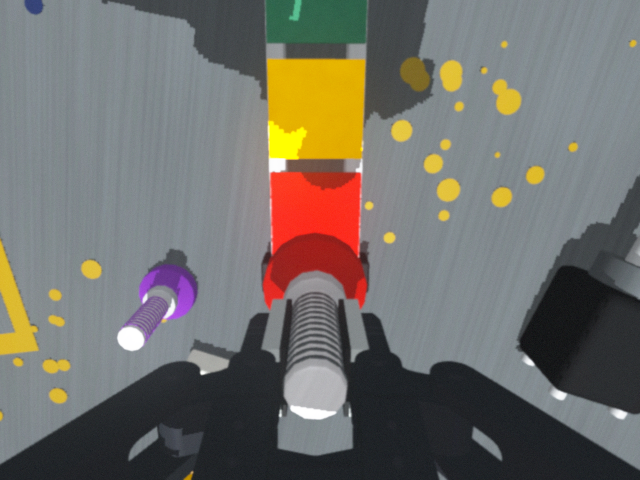

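Call:
{"op": "move_arm", "data": {
  "increments": [
    [-6,-3,0,0,0,0.6,8],
    [-20,-9,0,0,0,2,8],
    [-40,-18,0,0,0,4,8],
    [-60,-27,0,0,0,6,8],
    [-81,-36,0,0,0,8,8],
    [-101,-46,0,0,0,10,8],
    [-121,-55,0,0,0,12,8],
    [-141,-64,0,0,0,14,8],
    [-161,-73,0,0,0,16,8],
    [-181,-82,0,0,0,18,8],
    [-195,-88,0,0,0,19.3,8],
    [-201.5,-91,0,0,0,19.9,8]
  ]
}}

```text
time_s: 32.1
tcp_pos: [531.1, -106.7, 217.4]
ee_rot: [0.001, 0.765, 0.644, -0.0]
force: [0.6, -0.8, -3.6]
opening: 16.5
```

```bash
python3 st.py 531.7 -105.2 160 80.35
```

```text
t 32.1 tcp [ 531.1 -106.7  217.4] open 16.5 F [ 0.6 -0.8 -3.6] yaw_x 80.22 tilt [ 0.0007 -0.002 ]
shift [ 1.7  0.3 57.4]
turn z -0.13
```

Call:
{"op": "move_arm", "data": {
  "increments": [
    [1,0.3,5,0,0,0,8],
    [1.7,0.3,25,0,0,0,8],
    [1.7,0.3,50,0,0,0,8],
    [1.7,0.3,57,0,0,0,8],
    [1.7,0.3,57,0,0,0,8]
  ]
}}

```text
time_s: 32.6
tcp_pos: [531.5, -104.6, 159.5]
ee_rot: [-0.0, 0.765, 0.645, -0.001]
force: [-0.8, -0.1, -2.6]
opening: 16.6
```

```bash
python3 st.py 531.7 -105.2 85 80.35; python3 snap.py w17
```

```text
t 32.6 tcp [ 531.5 -104.6  159.5] open 16.6 F [-0.8 -0.1 -2.6] yaw_x 80.26 tilt [-0.0015 -0.0012]
shift [-0.4  0.4 74.5]
turn z -0.09
```

View pics/w17.png

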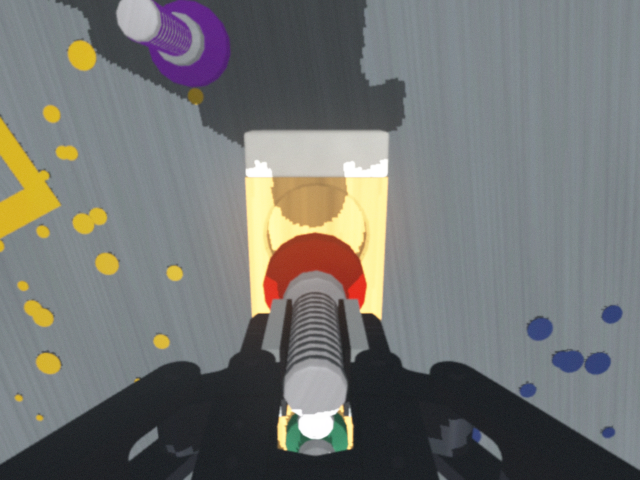

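Call:
{"op": "move_arm", "data": {
  "increments": [
    [-0.4,0.4,15,0,0,0,8],
    [-0.4,0.4,35,0,0,0,8],
    [-0.4,0.4,54,0,0,0,8],
    [-0.4,0.4,67,0,0,0,8],
    [-0.4,0.4,72,0,0,0,8],
    [-0.4,0.4,74,0,0,0,8],
    [-0.4,0.4,74,0,0,0,8],
    [-0.4,0.4,74,0,0,0,8]
  ]
}}

```text
time_s: 33.45
tcp_pos: [532.6, -105.5, 87.1]
ee_rot: [0.001, 0.765, 0.645, -0.0]
force: [-0.0, 0.3, -3.1]
opening: 16.4
```

```bash
python3 st.py 531.7 -105.2 80.9 80.35
```

```text
t 33.45 tcp [ 532.6 -105.5   87.1] open 16.4 F [-0.   0.3 -3.1] yaw_x 80.26 tilt [ 0.0012 -0.0021]
shift [ 0.2 -0.9  6.2]
turn z -0.09
```

Call:
{"op": "move_arm", "data": {
  "increments": [
    [0.2,-0.9,2,0,0,0,8],
    [0.2,-0.9,4,0,0,0,8],
    [0.2,-0.9,6,0,0,0,8],
    [0.2,-0.9,6.7,0,0,0,8],
    [0.2,-0.9,6.7,0,0,0,8]
  ]
}}

```text
time_s: 33.95
tcp_pos: [531.8, -105.2, 80.9]
ee_rot: [0.001, 0.765, 0.645, -0.0]
force: [-2.1, 1.0, 5.0]
opening: 16.5
```

```bash
python3 st.py 531.7 -105.2 80.9 80.35
```

```text
t 33.95 tcp [ 531.8 -105.2   80.9] open 16.5 F [-2.1  1.   5. ] yaw_x 80.26 tilt [ 0.0015 -0.0022]
shift [ 0.  -0.1 -0. ]
turn z -0.09
```

Call:
{"op": "move_arm", "data": {
  "increments": [
    [0,0,0,0,0,0,22],
    [0,0,0,0,0,0,28],
    [0,0,0,0,0,0,45],
    [0,0,0,0,0,0,70],
    [0,0,0,0,0,0,85],
    [0,0,0,0,0,0,85],
    [0,0,-20,0,0,0,85],
    [0,0,-50,0,0,0,85],
    [0,0,-90,0,0,0,85],
    [0,0,-135,0,0,0,85],
    [0,0,-175,0,0,0,85],
    [0,0,-200,0,0,0,85]
  ]
}}

```text
time_s: 35.15
tcp_pos: [531.7, -104.8, 284.1]
ee_rot: [0.003, 0.765, 0.645, 0.001]
force: [0.3, 0.0, -0.5]
opening: 84.5
```

```bash
python3 st.py; python3 snap.py w18; python3 - <<'E'
from h import *
im=imaging.grab_frame('scene'); cv2.imwrite('pics/s2.png',im[:,:,::-1]); crop(im,80,150,340,290,3,'pics/s2c.png')
E
```

```text
t 35.15 tcp [ 531.7 -104.8  284.1] open 84.5 F [ 0.3  0.  -0.5] yaw_x 80.26 tilt [ 0.0048 -0.0033]
```

View pics/w18.png

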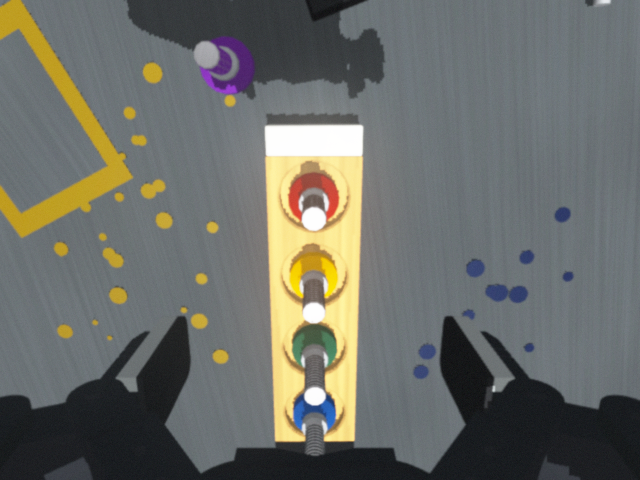

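View pics/s2c.png

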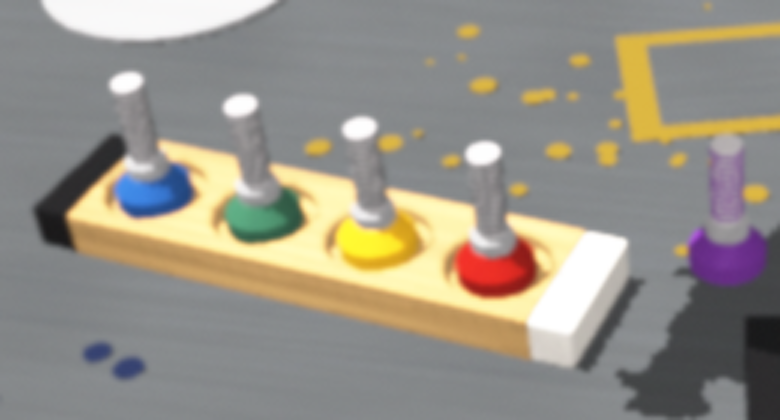

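All four feet stand upright in their pockets, red nearest the white end. I'll do a numeric check of the stem tops, then hand in.

```bash
python3 - <<'E'
from h import *
import pickle
m=pickle.load(open('w18.pkl','rb')); c=np.array([512.58,-217.56]);u=np.array([.1676,.98585]);n=np.array([u[1],-u[0]])
for nm,p in dict(red=(314,218),yellow=(314,313),green=(315,396)).items():
    q=cast(m,p,103)[0,:2]-c; print('w',nm,'y',round(q@u,1),'x',round(q@n,1))
m=imaging.camera_model('scene')
for nm,p in dict(blue=(127,82),green=(241,104),yellow=(359,128),red=(483,153)).items():
    q=cast(m,(80+p[0]/3,150+p[1]/3),103)[0,:2]-c; print('s',nm,'y',round(q@u,1),'x',round(q@n,1))
job.finish_job()
E
```

```text
w red y 113.5 x 0.0
w yellow y 37.7 x -0.2
w green y -37.9 x 0.5
s blue y -114.2 x -0.4
s green y -37.5 x -0.9
s yellow y 38.3 x -0.5
s red y 113.7 x -0.3
the job is handed in; nothing more can be done
```

I moved all four feet into the carry rack in reverse order and handed the job in at about 35 s of the allowed 112 s. Blue is at y = -114 mm, green at -38, yellow at +38 and red at +114.

- **Position:** the last wrist and scene pictures put every stem top within about 1 mm of its pocket centre along and across the rack. Blue's stem top was out of the last wrist picture's view, so its figure comes from the scene camera only.
- **Seating:** each foot showed floor contact (3.5 to 6.6 N upward) before I released it. In the last pictures all four stand upright, and the purple look-alike is still standing and was not touched.
- **Not measured:** I judged tilt and rest by eye in the pictures, not with numbers. No measured check failed or disagreed. The arm was clear at z = 284 mm with the gripper open.

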